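# Tie back the spring latch with an S-hook

## Robot

A 7-joint arm with a two-finger parallel gripper is mounted at the origin on the work surface. World frame = base frame: x ahead of the robot, y to its left, z up, the work surface at z = 0. Lengths are in m, angles in rad, forces in N, time in s.
With the tool pointing down it reaches from about 0.425 to 0.825 m from the base axis. Payload 3.6 kg.
Tool frame: the origin (TCP) lies on the centre line of the jaws, within the pads' length; the fingertips stand 25 mm ahead of it and the grasp point (between the pads) lies 6 mm ahead of it (r.finger_overhang is the z of the fingertips in the tool frame, in m); z points along the fingers, y is the line along which they close (so a half turn about z gives the same grasp; the last joint's range is limited). The gripper opens to 93 mm and grips with 3 to 60 N. Pads are 15 mm wide; open, the fingers measure 128 mm over their backs; the gripper's body (75 mm by 188 mm) begins 65 mm behind the grasp point.
Start: joints at [1.075, 0.615, -0.013, 1.423, 0.008, 1.103, -0.04], TCP at [0.294, -0.58, 0.244] pointing down, gripper open.
Joint ranges: [-3.12, 3.12], [-0.3, 2.06], [-1.34, 1.32], [0.26, 2.42], [-1.36, 4.5], [0.01, 1.98], [-2.84, 2.84]. Speed limits (rad/s): [2.79, 2.79, 3.14, 3.14, 3.14, 3.14, 3.14].

## Interface

Orientations are given as a unit quaternion [x, y, z, w].
In Python, from plant import get_state, eyes, r gives the robot as it stands.
- The arm moves only by the tool carry_out, never from a script. Its argument "targets" is a list of rows, each a list of 3 entries, a list of its own where there are three numbers: the shift along the tool's x, y, z in mm, then the turn, a rotation vector about the tool's x, y, z in degrees, then the gripper's target within -1 to 1 (shut at 1, half-way at 0, fully open at -1). In form: [[[x, y, z], [ax, ay, az], fingers], ...]. A call has 1 to 5 rows; each row shifts and turns the commanded pose from where the row before left it, along the tool's axes as they then stand; what a row does not reach is not made up. A row lasts 1/8 s, in which the tool goes at most 62.5 mm and 10.7 degrees, less where a joint would pass 70% of its speed; a pose out of reach is approached as far as the arm can. A call is refused whole if a number of a shift passes 62.5 or a number of a turn 10.7, either way. A call with a gripper value outside its range is refused whole. The fingers move at their own pace and stop on an object; "grip_force" is the grip in N (left out, the last holds). Time passes only in rows, so rows that do not move let the fingers close. It gives the time, the measured TCP pose, the force, the opening and the grip force at its end, in the units of the state.
- get_state(): the state, without advancing time (a new reading comes with each control period).
- eyes.snapshot(name): name is "side" or "top"; returns a dict with "pixels" (480x640x3 uint8, red, green, blue), "fx", "fy", "cx", "cy" (pixels), "R" (3x3) and "t" (3): a world point X has camera coordinates R X + t. Camera axes: x right, y down, z forward; pixel columns grow to the right and rows downward; lengths in m; the calibration is good to about 2 mm. A picture is of the moment at which its call begins. There is no depth.
- r.sign_off(): hands the job in; it is judged then, once.
The state is a dict: "time_s": time; "joint_positions": joint angles; "dq": joint speeds; "effort": joint torques, N m; "ee_pos": TCP position; "eef_rot": TCP orientation; "ft_force": force on the tool from outside, world axes, zero at the start; "torque": the same for the moment, N m; "gripper_width": finger opening in m; "grip_force": force on a finger pad.
Only numpy, scipy, OpenCV 4.12 (cv2) and the standard library are available. Lean on these libraries where they do the work, as an engineer would, in place of code of your own. Each camera call takes 0.05 s, during which the arm holds its last target. There are 200 camera calls.

## Task

Keep the spring latch of the blue case pulled open: pick up the S-hook from its wooden rest, pass one end through the hole in the brass tag plate on the latch, draw the tag towards the anchor post with the hook, and catch the hook's other end round the post's pin, so that the latch stays drawn when you let go. Feel for the tag and pull gently, never yanking the latch to its stop; do not touch the case, the tag or the post with the fingers, and leave the bin, the can and the tape roll where they are.

Things in the scene. Friction and masses are not known exactly. Their poses are not given: they have to be found in the camera images.
- unit: Blue case with spring latch, fixed. Origin: on the bench, below the middle of the brass tag's thickness when the latch is at rest, on the latch axis. x points from tag to case, y left, z up. Case front at x = 50 mm (latches) to 62, 260 wide, 126 high (button and handle on top to 155). A rod 50 mm up carries the crossbar and tag; above them nothing stands between tag and case.
- bar (a point): Middle of the crossbar (76 mm along y, 8 x 12 mm), 50 mm up, 6 mm behind the tag. The upright brass tag is clamped to its near side: 4 mm thick, 26 wide (y), with a 12 mm hole along x midway across, 16 mm below its top edge. The clamp lets it sit off centre by up to 18 mm in y, and its hole 71 to 93 mm above the bench: NOT reported, feel or look for both. It shifts only under 6 N or more.
- latch (a joint): How far the latch (rod, crossbar, tag) is drawn out along the unit's -x, in m: 0 at rest, hard stop at 0.050. A spring pulls it back with about 4 N at rest plus 0.25 N per mm drawn. With the hook strung tight between tag and pin it reads 0.013 to 0.024.
- post: Anchor post fixed to the bench in front of the tag; origin on the bench, on its axis. Foot disc 56 mm across, 8 high; red column 18 mm across up to a shoulder at 61 mm; then a bare pin 8 mm across up to 106 mm. It stands about 127 mm from the resting tag along the unit's -x and 38 mm along its -y.
- hook_center (a point): Centre of the loose S-hook, lying flat: x along the straight shank, z up. Orange grip sleeve round the middle of the shank: 44 long (x), 12 wide (y), 18 high mm. On the rest the wire's centre line is 33 mm above the bench.
- hook: The steel S-hook, 120 g, 130 mm long, wire 6 mm across; frame as hook_center, wire centre line in z = 0. At x = 48 mm the wire turns to +y in a half circle (centre x 48, y 14, centre-line radius 14) and comes back to a round tip centred at x 44, y 28. The other end is the same turned half round about z (circle about -48, -14; tip -44, -28).
- rest: Wooden rest for the hook, fixed, origin on the bench under its middle: base 130 x 50 x 6 mm and two blocks (12 x 30 mm, top at 30 mm) under the shank, 34 mm either side of the middle. The rest and the blue bin may have changed sides.
- bin_mid (a point): Bystander: loose blue open bin 100 x 120 x 50 mm; point at its centre, half-way up.
- can_mid (a point): Bystander: loose can 54 mm across, 150 mm high; point half-way up on its axis.
- tape_mid (a point): Bystander: loose roll of tape lying flat, 80 mm across, 24 mm high; point half-way up on its axis.
Mind the look-alikes: they are no part of the job. Leave any pink look-alike of the post alone.

How it is judged:
By the outcome, as a careful person would: the job done as asked, in the order asked, and still so for the second after the job is handed in, with the robot touching nothing.
It also fails if it takes over 72 s, if anything falls off the work surface, if the arm or the gripper's body presses on something with over 40 N, if the wrist force passes 120 N, or if a joint passes its speed limit or range.

## Working session

There is one attempt and no reset: what is moved stays moved. The work goes in short steps, Python scripts to look and compute and a tool call to move; the robot and the scene stay as the last step left them, time stands still between calls to the robot, and variables do not carry over. Pictures are saved under pics/ and viewed, at most 10 in all, crops included, and the job is handed in when it is done.

Besides the shell and the picture viewer there is one more tool, called after "Request:" as a command line: name --argument value ..., lists and objects as JSON in quotes. carry_out: Moves the arm, as the interface text tells. Its arguments: {"type":"object","properties":{"targets":{"type":"array"},"grip_force":{"type":"number"}},"required":["targets"]}

```bash
mkdir -p pics; ls
python3 - <<'E'
from plant import get_state, eyes, r
import cv2,numpy as np,pickle
for n in("side","top"):
    s=eyes.snapshot(n); pickle.dump(s,open(f"{n}0.pkl","wb")); cv2.imwrite(f"pics/{n}0.png",s["pixels"][:,:,::-1])
    print(n,s["fx"],s["cx"],s["cy"],np.round(s["R"],3).tolist(),np.round(s["t"],3), (-np.array(s["R"]).T@s["t"]).round(3))
st=get_state();print({k:np.round(v,3).tolist() for k,v in st.items()}, r.finger_overhang)
E
```

```text
pics
side 476.9747798898825 316.2518643942676 239.00382009571274 [[-0.982, -0.187, 0.001], [-0.096, 0.5, -0.861], [0.16, -0.846, -0.509]] [0.509 0.106 1.213] [0.316 1.068 0.709]
top 478.5656408996525 310.39113973637564 239.22930523908678 [[-0.01, -0.999, 0.034], [-0.994, 0.006, -0.111], [0.111, -0.035, -0.993]] [-0.009  0.539  1.13 ] [0.41  0.027 1.182]
{'time_s': 0.1, 'joint_positions': [1.076, 0.616, -0.013, 1.425, 0.008, 1.103, -0.04], 'dq': [-0.0, -0.001, -0.002, -0.003, 0.001, -0.002, 0.0], 'effort': [0.001, -46.004, 0.21, -16.625, -0.061, 0.017, 0.0], 'ee_pos': [0.293, -0.579, 0.243], 'eef_rot': [0.973, 0.232, -0.0, -0.001], 'ft_force': [-0.325, -1.248, -1.121], 'torque': [0.028, 0.056, 0.043], 'grip_force': 0.0, 'gripper_width': 0.093} 0.025
```

View pics/side0.png

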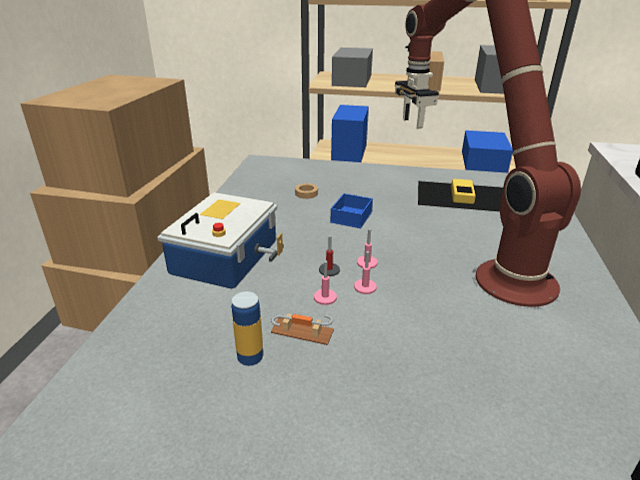

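View pics/top0.png

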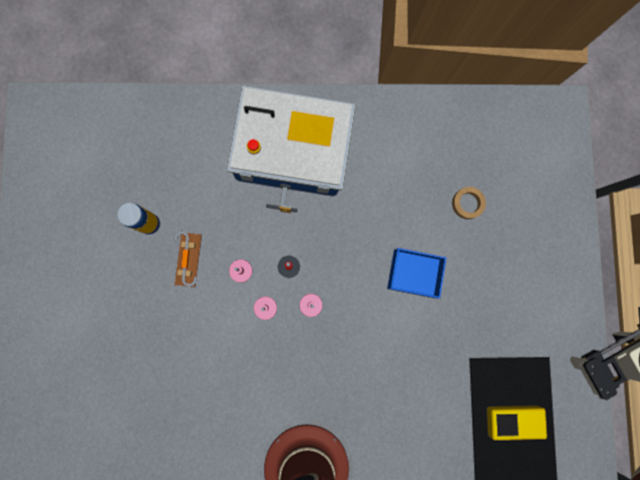

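The red post with the dark foot is at top (289,266) and side (330,262). The pink look-alikes are at top (240,271), (265,308) and (311,306). The description calls for a red column, so the post is the dark-footed one. The hook and its rest are at top (187,260), the tag at top (287,209). I'll confirm with one enlarged crop and measure at the same time.

```bash
cat > h.py <<'E'
import numpy as np,cv2,pickle
def load(n): return pickle.load(open(n+".pkl","rb"))
def ray(s,uv):
    R=np.array(s["R"]);d=R.T@np.array([(uv[0]-s["cx"])/s["fx"],(uv[1]-s["cy"])/s["fy"],1.]);return -R.T@np.array(s["t"]),d
def plane(s,uv,z): c,d=ray(s,uv);return c+d*(z-c[2])/d[2]
def tri(s1,u1,s2,u2):
    c1,d1=ray(s1,u1);c2,d2=ray(s2,u2)
    A=np.stack([d1,-d2],1);k=np.linalg.lstsq(A,c2-c1,rcond=None)[0]
    p,q=c1+d1*k[0],c2+d2*k[1];return (p+q)/2,np.linalg.norm(p-q)
def proj(s,X): p=np.array(s["R"])@X+s["t"];return np.array([p[0]/p[2]*s["fx"]+s["cx"],p[1]/p[2]*s["fy"]+s["cy"]])
def blobs(s,lo,hi,box,amin=8):
    x0,y0,x1,y1=box;h=cv2.cvtColor(np.ascontiguousarray(s["pixels"][y0:y1,x0:x1]),cv2.COLOR_RGB2HSV)
    m=cv2.inRange(h,lo,hi);out=[]
    for c in cv2.findContours(m,cv2.RETR_EXTERNAL,cv2.CHAIN_APPROX_NONE)[0]:
        n=len(c)
        if n<amin: continue
        mm=np.zeros_like(m);cv2.drawContours(mm,[c],-1,255,-1);ys,xs=np.nonzero(mm&m)
        out.append((np.array([xs.mean()+x0,ys.mean()+y0]),len(xs),cv2.minAreaRect(c+np.array([x0,y0]))))
    return sorted(out,key=lambda b:-b[1])
E
python3 - <<'E'
from h import *
t,s=load("top0"),load("side0")
def crop(s,x0,y0,x1,y1,w,h): return cv2.resize(s["pixels"][y0:y1,x0:x1,::-1],(w,h),interpolation=cv2.INTER_CUBIC)
a=crop(t,160,180,320,300,400,300);b=crop(s,230,215,390,335,400,300)
c=crop(t,260,190,310,228,400,300);d=crop(s,250,225,300,263,400,300)
cv2.imwrite("pics/c1.png",np.vstack([np.hstack([a,b]),np.hstack([c,d])]))
print("orange",blobs(t,(6,180,150),(16,255,255),(165,225,215,295)),blobs(s,(4,180,150),(16,255,255),(260,300,345,350)))
print("wood",blobs(t,(5,80,60),(20,190,200),(165,225,215,295))[:1])
print("red top",blobs(t,(170,120,60),(180,255,255),(270,250,305,285)),blobs(t,(0,150,60),(5,255,255),(270,250,305,285)))
print("dark",blobs(t,(0,0,20),(180,90,90),(270,245,310,290))[:2])
print("brass t",blobs(t,(12,90,80),(28,255,255),(262,195,310,222)),"s",blobs(s,(12,90,80),(28,255,255),(265,225,295,260)))
print("case white",blobs(t,(0,0,180),(180,40,255),(215,75,370,200))[:1])
E
```

```text
orange [(array([184.01020408, 257.97959184]), 98, ((184.03961181640625, 258.10394287109375), (5.4727044105529785, 18.109676361083984), 5.710593223571777))] [(array([301.60655738, 317.50819672]), 61, ((301.5961608886719, 317.5192565917969), (19.023265838623047, 3.53009033203125), 11.309932708740234))]
wood [(array([188.26708861, 258.34177215]), 790, ((187.60769653320312, 259.13848876953125), (20.34169578552246, 52.714759826660156), 7.125016689300537))]
red top [(array([290.75 , 263.625]), 8, ((290.7500305175781, 263.7500305175781), (4.949747085571289, 1.4142134189605713), 45.0))] [(array([288.5       , 266.88888889]), 18, ((288.6000061035156, 266.8000183105469), (3.7947328090667725, 6.324554920196533), 71.56504821777344))]
dark [(array([288.38410596, 266.45033113]), 302, ((288.6000061035156, 266.3000183105469), (21.0190372467041, 20.57182502746582), 26.56505012512207))]
brass t [(array([284.72093023, 208.79069767]), 43, ((284.38458251953125, 209.07693481445312), (11.374736785888672, 4.3145551681518555), 11.309932708740234))] s [(array([279.11578947, 244.        ]), 95, ((279.5, 244.0), (20.0, 5.0), 90.0))]
case white [(array([290.28305451, 137.01767404]), 7412, ((291.115966796875, 136.75106811523438), (114.64373779296875, 84.56932067871094), 9.180541038513184))]
```

View pics/c1.png

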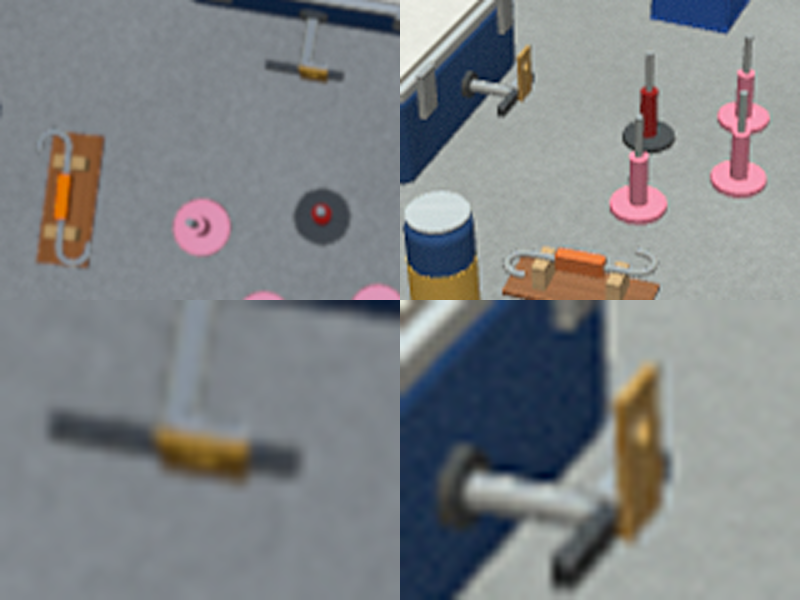

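The crop confirms that the red column with a dark foot (top 289,266) is the post and the pink ones aren't. The tag sits slightly to the robot's right of the bar middle, and its hole is at about side (280.3,241.7). The hook's far end curls to +y. Next I'll work out positions.

Run:
```python
from h import *
np.set_printoptions(precision=4,suppress=True)
t,s=load("top0"),load("side0")
# unit yaw: case white lid edges & crossbar
r_=blobs(t,(0,0,180),(180,40,255),(215,75,370,200))[0][2]
P=[plane(t,p,.126) for p in cv2.boxPoints(r_)];
for i in range(4):
    d=P[(i+1)%4]-P[i];print("edge",np.linalg.norm(d),np.degrees(np.arctan2(d[1],d[0])))
L,R=plane(t,(266.3,205.7),.056),plane(t,(297.5,210),.056);print("bar",L,R,(L+R)/2,np.linalg.norm(L-R),np.degrees(np.arctan2(*(L-R)[1::-1])))
# post
print("post foot",plane(t,(288.4,266.4),.008)); 
# hook
o=blobs(t,(6,180,150),(16,255,255),(165,225,215,295))[0][0]
os=blobs(s,(4,180,150),(16,255,255),(260,300,345,350))[0][0]
print("sleeve top",plane(t,o,.042),"tri",tri(t,o,s,os))
w=blobs(t,(5,80,60),(20,190,200),(165,225,215,295))[0][2]; print("rest",plane(t,w[0],.006))
P=[plane(t,p,.006) for p in cv2.boxPoints(w)];d=P[2]-P[1];print([np.degrees(np.arctan2(*(P[(i+1)%4]-P[i])[1::-1])) for i in range(4)])
# hook wire ends extremes in top: print grey bright mask
g=t["pixels"][225:300,165:215].astype(int);
# tag in side
px=s["pixels"];h=cv2.cvtColor(px,cv2.COLOR_RGB2HSV)
print(h[230:258,273:287,1]);print(cv2.cvtColor(px,cv2.COLOR_RGB2GRAY)[230:258,273:287])
```

```text
edge 0.19797902797852038 -8.420110821780595
edge 0.2631729647664483 -99.31421253890838
edge 0.19873229265175943 169.9997209186384
edge 0.25770516612423744 80.51612154259189
bar [0.6169 0.0914 0.056 ] [0.6063 0.0173 0.056 ] [0.6116 0.0544 0.056 ] 0.07494980049738066 81.81139524464582
post foot [0.4746 0.0401 0.008 ]
sleeve top [0.4947 0.2865 0.042 ] tri (array([0.4952, 0.2874, 0.0384]), np.float64(0.00055721564129837))
rest [0.4945 0.286  0.006 ]
[np.float64(-5.884537034150965), np.float64(-97.54383293101154), np.float64(173.83886128991617), np.float64(82.33112071519318)]
[[154 180  40   7   9   9   6  10  11   6  11   7  12   7]
 [164 188  35  12   9  11   9  12  12   9   9   6   9   8]
 [159 209  45   9   9   9  10  18  18  11  10   7   9   9]
 [187 182  67  12   9  13  13  86  85  21  13   5   9   6]
 [162 187  62  14  11   7  72 143 140  35  10   9   9   9]
 [157 194  64  15   7  59 139 158 128  29  13   8  10  10]
 [151 199  68  10  53 121 145 156 122  32  13   9   8   8]
 [161 173  71  24 117 146 152 161 118  33  12   9   8   8]
 [164 196  56  46 163 146 149 149 121  34  11   8 
[... 2083 characters left out ...]
6 165 169 112  92  82  87  86  80  98 175 169 163]
 [169 165 180 179 116  96  84  89  84  82 104 173 165 165]
 [170 174 190 175 116  94  84  88  82 102 151 169 165 166]
 [156 159 166 174 128  95  87  82  78 109 178 172 167 167]
 [165 141 114 134 119  94  84  85  77 110 179 171 172 173]
 [163 124  80  90  87 102  87  83  87 135 173 171 168 168]
 [107  86  82  71  77 109  81  86 121 163 167 169 166 166]
 [ 92  87  64  47  81 103  84 120 158 175 171 170 167 169]
 [ 86  78  40  40  76 100 105 160 174 171 166 166 166 170]
 [ 77  53  34  79 142 131 136 173 168 165 165 165 169 170]
 [ 50  31  53 126 176 165 162 166 165 165 167 163 164 167]
 [ 25  58 119 158 173 169 171 170 167 165 164 165 164 165]]
```

Run:
```python
from h import *
np.set_printoptions(precision=4,suppress=True)
t,s=load("top0"),load("side0")
yaw=np.radians(-8.8);ux=np.array([np.cos(yaw),np.sin(yaw),0]);uy=np.array([-ux[1],ux[0],0])
O=np.array([.6057,.0555,0])
g=255-0*0
G=cv2.cvtColor(s["pixels"],cv2.COLOR_RGB2GRAY).astype(float)[238:244,278:282]-88;G=np.clip(G,0,None)
ys,xs=np.mgrid[238:244,278:282];uv=np.array([(xs*G).sum(),(ys*G).sum()])/G.sum();print(uv)
c,d=ray(s,uv)
X=c+d*((O-c)@ux)/(d@ux);print("hole",X,"unit",(X-O)@ux,(X-O)@uy)
for z in (X[2]+.016,):
    p=plane(t,(284.7,208.8),z);print("tag top",p,(p-O)@ux,(p-O)@uy)
# tag corners in side: top ~ (280.5,233.3) far, (277,237) near ; bottom
for q in [(280.7,233.),(277.,237.3),(278,254.5),(282.5,250)]:
    c,d=ray(s,q);Y=c+d*((O-.002*ux-c)@ux)/(d@ux);print(q,Y[2],(Y-O)@uy)
```

```text
[279.6478 241.0645]
hole [0.6047 0.0489 0.0784] unit -1.9113816347647712e-17 -0.006697141530868961
tag top [0.6025 0.047  0.0944] -0.001886888475064769 -0.008887404793179815
(280.7, 233.0) 0.10045635754065574 -0.01094116377922963
(277.0, 237.3) 0.1007186724551139 0.01261325976413828
(278, 254.5) 0.04870928025803245 0.011458722879913945
(282.5, 250) 0.045194298829938306 -0.01779053053106244
```

Request:
carry_out --targets '[[[0,0,0],[0,0,8.3],-1],[[0,0,0],[0,0,8.3],-1],[[0,0,0],[0,0,8.3],-1],[[50,0,0],[0,0,8.3],-1],[[50,0,0],[0,0,0],-1]]'

```text
time_s: 0.72
ee_pos: [0.3942, -0.5833, 0.2435]
eef_rot: [0.998, -0.056, -0.0, -0.0]
ft_force: [0.7, -0.7, 0.2]
gripper_width: 0.0929
grip_force: 0.0
```

Request:
carry_out --targets '[[[0,-59,0],[0,0,0],0],[[0,-59,0],[0,0,0],0],[[0,-59,0],[0,0,0],0],[[0,-59,0],[0,0,0],0],[[0,-59,0],[0,0,0],0]]'

```text
time_s: 1.35
ee_pos: [0.4258, -0.2882, 0.2433]
eef_rot: [0.998, -0.055, -0.0, -0.0]
ft_force: [0.4, 0.2, -0.4]
gripper_width: 0.0488
grip_force: 0.0
```

Request:
carry_out --targets '[[[0,-59,0],[0,0,0],0],[[0,-59,0],[0,0,0],0],[[0,-59,0],[0,0,0],0],[[0,-59,0],[0,0,0],0],[[0,-59,0],[0,0,0],0]]'

```text
time_s: 1.98
ee_pos: [0.4583, 0.0046, 0.2436]
eef_rot: [0.998, -0.055, -0.0, -0.0]
ft_force: [0.4, 0.3, 0.3]
gripper_width: 0.0465
grip_force: 0.0
```

Request:
carry_out --targets '[[[0,-59,0],[0,0,0],0],[[0,-59,0],[0,0,0],0],[[0,-59,0],[0,0,0],0],[[0,-59,0],[0,0,0],0],[[0,0,0],[0,0,0],0]]'

```text
time_s: 2.6
ee_pos: [0.483, 0.2437, 0.243]
eef_rot: [0.999, -0.05, -0.001, -0.002]
ft_force: [-0.5, -1.2, -0.3]
gripper_width: 0.0464
grip_force: 0.0
```

```bash
cat > go.py <<'E'
import numpy as np
from plant import get_state
from scipy.spatial.transform import Rotation as Ro
def go(target=None,yaw=None):
    st=get_state();R=Ro.from_quat(st["eef_rot"]).as_matrix();p=np.array(st["ee_pos"])
    y=np.degrees(np.arctan2(R[1,0],R[0,0]))
    print("t",round(st["time_s"],2),"p",p.round(4),"yaw",round(y,1),"tilt z",R[:,2].round(3),"F",np.round(st["ft_force"],1),"w",round(st["gripper_width"],4),"g",round(st["grip_force"],1),"q7",round(st["joint_positions"][6],2))
    if target is not None: print("shift mm",(R.T@(np.array(target)-p)*1000).round(1),"turn z",None if yaw is None else round(y-yaw,1))
E
python3 - <<'E'
from go import *
from h import *
go([.4948,.2868,.039],-6.5)
t,s=load("top0"),load("side0")
b=blobs(t,(90,20,120),(125,160,255),(110,190,170,245))
print([(x[0],x[1],plane(t,x[0],.15)) for x in b[:2]])
E
```

```text
t 2.6 p [0.483  0.2437 0.243 ] yaw -5.7 tilt z [-0.001  0.003 -1.   ] F [-0.5 -1.2 -0.3] w 0.0464 g 0.0 q7 -2.18
shift mm [  7.7 -43.4 204.1] turn z 0.8
[(array([138.01263324, 216.1480458 ]), 2533, array([0.57783393, 0.362043  , 0.15      ]))]
```

Request:
carry_out --targets '[[[3,-43,50],[0,0,0.8],0],[[0,0,50],[0,0,0],0],[[0,0,0],[0,0,0],0],[[0,0,0],[0,0,0],0]]'

```text
time_s: 3.1
ee_pos: [0.493, 0.2766, 0.1478]
eef_rot: [0.998, -0.063, 0.001, -0.0]
ft_force: [0.1, 0.0, 0.4]
gripper_width: 0.0462
grip_force: 0.0
```

Run:
```python
from go import *
go([.490,.2873,.039],-6.5)
```

```text
t 3.1 p [0.493  0.2766 0.1478] yaw -7.2 tilt z [ 0.002  0.    -1.   ] F [0.1 0.  0.4] w 0.0462 g 0.0 q7 -2.25
shift mm [ -4.6 -10.1 108.8] turn z -0.7
```

Request:
carry_out --targets '[[[-4.5,-10,30],[0,0,-0.7],0],[[0,0,40],[0,0,0],0],[[0,0,38],[0,0,0],0],[[0,0,0],[0,0,0],0],[[0,0,0],[0,0,0],0]]'

```text
time_s: 3.72
ee_pos: [0.4906, 0.2885, 0.0409]
eef_rot: [0.998, -0.057, 0.002, -0.001]
ft_force: [-0.3, 0.5, -0.4]
gripper_width: 0.0464
grip_force: 0.0
```

Run:
```python
from go import *
go([.490,.2873,.039],-6.5)
```

```text
t 3.73 p [0.4906 0.2885 0.0409] yaw -6.5 tilt z [ 0.004  0.002 -1.   ] F [-0.3  0.5 -0.4] w 0.0464 g 0.0 q7 -2.26
shift mm [-0.5  1.3  1.9] turn z 0.0
```

Pose is good. Close gently, then lift.

Request:
carry_out --targets '[[[0,1.3,2],[0,0,0],0.5],[[0,0,0],[0,0,0],1],[[0,0,0],[0,0,0],1],[[0,0,0],[0,0,0],1],[[0,0,0],[0,0,0],1]]' --grip_force 25

```text
time_s: 4.35
ee_pos: [0.4885, 0.2867, 0.0366]
eef_rot: [0.998, -0.056, 0.0, -0.0]
ft_force: [-0.3, 0.4, 2.4]
gripper_width: 0.0114
grip_force: 24.9
```

Request:
carry_out --targets '[[[0,0,-5],[0,0,0],1],[[0,0,-20],[0,0,0],1],[[0,0,-45],[0,0,0],1],[[0,0,-50],[0,0,0],1],[[0,0,0],[0,0,0],1]]'

```text
time_s: 4.97
ee_pos: [0.4908, 0.2881, 0.1604]
eef_rot: [0.998, -0.056, 0.004, -0.003]
ft_force: [-1.0, 1.3, -2.1]
gripper_width: 0.0118
grip_force: 24.9
```

Run:
```python
from go import *
go([.490,.2873,.039],-6.5)
```

```text
t 4.97 p [0.4908 0.2881 0.1604] yaw -6.4 tilt z [ 0.008  0.005 -1.   ] F [-1.   1.3 -2.1] w 0.0118 g 24.9 q7 -2.25
shift mm [ -1.6   1.5 121.4] turn z 0.1
```

Request:
carry_out --targets '[[[10,45,-10],[0,0,0.6],1],[[22,56,0],[0,0,0.6],1],[[22,56,0],[0,0,0.6],1],[[22,56,0],[0,0,0.6],1],[[18,40,5],[0,0,0],1]]'

```text
time_s: 5.6
ee_pos: [0.5476, 0.0197, 0.1602]
eef_rot: [0.997, -0.079, -0.001, 0.001]
ft_force: [0.1, 0.2, -1.1]
gripper_width: 0.012
grip_force: 24.9
```

Request:
carry_out --targets '[[[0,0,10],[0,0,0],1],[[0,0,0],[0,0,0],1],[[0,0,0],[0,0,0],1]]'

```text
time_s: 5.98
ee_pos: [0.5475, 0.0254, 0.1509]
eef_rot: [0.997, -0.075, -0.001, -0.001]
ft_force: [0.8, -0.2, -1.3]
gripper_width: 0.012
grip_force: 24.9
```

Run:
```python
from go import *
from h import *
from plant import eyes
go([.5597,.0265,.139],-8.8)
for n in("side","top"):
    s=eyes.snapshot(n); pickle.dump(s,open(f"{n}1.pkl","wb"))
def crop(s,x0,y0,w,k): return cv2.resize(s["pixels"][y0:y0+int(w*.75),x0:x0+w,::-1],(400,300),interpolation=cv2.INTER_CUBIC)
cv2.imwrite("pics/c2.png",np.hstack([crop(load("side1"),245,200,80,0),crop(load("top1"),250,175,80,0)]))
```

```text
t 5.97 p [0.5475 0.0254 0.1509] yaw -8.6 tilt z [-0.001  0.001 -1.   ] F [ 0.8 -0.2 -1.3] w 0.012 g 24.9 q7 -1.81
shift mm [11.9 -2.9 11.9] turn z 0.2
```

View pics/c2.png

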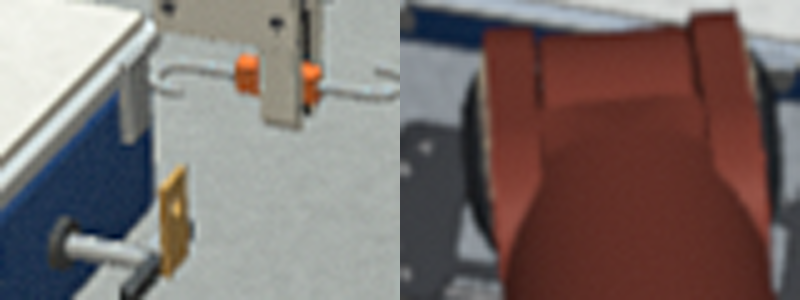

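The top view is blocked by the arm. In the side crop the tip's end is at about px (281.6,219) and the hole at about px (280,241). I'll check the predicted tip against this.

```bash
cat >> h.py <<'E'
from scipy.spatial.transform import Rotation as Ro
TOOLPTS={"tip":(50.3,-28,3.6),"tipend":(47.3,-28,3.6),"bow":(68.3,-14,3.6),"sleeve+":(28.3,0,3.6),"sleeve-":(-15.7,0,3.6)}
def pts(st): 
    R=Ro.from_quat(st["eef_rot"]).as_matrix();return {k:np.array(st["ee_pos"])+R@np.array(v)/1e3 for k,v in TOOLPTS.items()}
E
python3 - <<'E'
from h import *
from plant import get_state
np.set_printoptions(precision=4,suppress=True)
s=load("side1");P=pts(get_state())
for k,v in P.items(): print(k,v,proj(s,v))
G=cv2.cvtColor(s["pixels"],cv2.COLOR_RGB2GRAY)
print("cols 273-288 rows 208-224");print(G[208:224,273:289])
print([ (b[0],b[1],b[2]) for b in blobs(s,(4,180,130),(16,255,255),(270,195,330,235),3)])
E
```

```text
tip [0.6019 0.0451 0.1479] [280.0589 216.6294]
tipend [0.5989 0.0455 0.1479] [281.1619 216.8173]
bow [0.6176 0.0285 0.1479] [275.7065 213.0883]
sleeve+ [0.5759 0.0207 0.1478] [292.3748 213.1291]
sleeve- [0.5324 0.0273 0.1479] [308.6178 215.8384]
cols 273-288 rows 208-224
[[207 156 100 108 155 176 173 170 173 174 175 173 167 165 153 162]
 [177 104 100 126 172 175 171 169 171 174 177 172 176 175 174 174]
 [135  93 125 162 175 173 173 173 172 171 174 172 171 175 176 169]
 [ 78 108 166 182 175 177 177 181 186 182 176 176 174 172 169 168]
 [ 87 119 189 183 185 185 179 178 181 183 180 182 187 189 191 179]
 [ 85 108 174 189 171 150 136 138 133 141 144 150 153 164 177 174]
 [ 92 112 179 176 129 119 141 149 145 146 143 136 119 126 122 130]
 [ 87 121 200 178 130 165 180 179 179 181 181 175 161 162 147 144]
 [ 84  99 168 188 179 193 179 177 171 174 174 175 178 178 178 176]
 [ 92  87 107 145 163 177 178 178 166 173 175 174 176 173 170 177]
 [ 88  88 116 148 123 128 136 146 148 170 171 172 173 173 171 173]
 [ 91  98 142 186 164 151 145 148 156 172 172 171 173 169 173 171]
 [ 89  95 142 188 182 178 180 179 179 180 174 172 174 175 172 173]
 [ 87  97 142 183 178 176 174 176 177 178 173 171 173 171 167 174]
 [ 92  92 132 182 179 171 173 177 176 170 172 170 168 173 169 174]
 [ 90  85 116 180 177 174 178 177 179 176 176 172 176 173 176 171]]
[(array([294.    , 214.5294]), 17, ((294.0, 214.5), (5.0, 2.0), 90.0)), (array([306.6667, 216.    ]), 15, ((307.0, 216.0), (2.0, 6.0), 0.0))]
```

Request:
carry_out --targets '[[[3,0,18],[0,0,0],1],[[0,0,18],[0,0,0],1],[[0,0,0],[0,0,0],1],[[0,0,0],[0,0,0],1]]'

```text
time_s: 6.58
ee_pos: [0.5513, 0.023, 0.1153]
eef_rot: [0.997, -0.077, 0.0, -0.0]
ft_force: [-0.5, -0.0, -0.3]
gripper_width: 0.0117
grip_force: 24.9
```

```bash
cat > look.py <<'E'
from h import *
from go import go
from plant import get_state,eyes
import sys
np.set_printoptions(precision=4,suppress=True)
if __name__=="__main__":
    go();P=pts(get_state());print("tip",P["tip"])
    if len(sys.argv)>1:
        n=sys.argv[1];s=eyes.snapshot("side");pickle.dump(s,open(n+".pkl","wb"))
        x0,y0,w=map(int,sys.argv[2:5])
        cv2.imwrite(f"pics/{n}.png",cv2.resize(s["pixels"][y0:y0+w*3//4,x0:x0+w,::-1],(800,600),interpolation=cv2.INTER_CUBIC))
        print("tip px",proj(s,P["tip"]),proj(s,P["tipend"]))
E
python3 look.py d1 260 215 50
```

```text
t 6.58 p [0.5513 0.023  0.1153] yaw -8.8 tilt z [ 0.  0. -1.] F [-0.5 -0.  -0.3] w 0.0117 g 24.9 q7 -1.81
tip [0.6053 0.0429 0.1117]
tip px [279.5157 228.6614] [280.5983 228.8563]
```

View pics/d1.png

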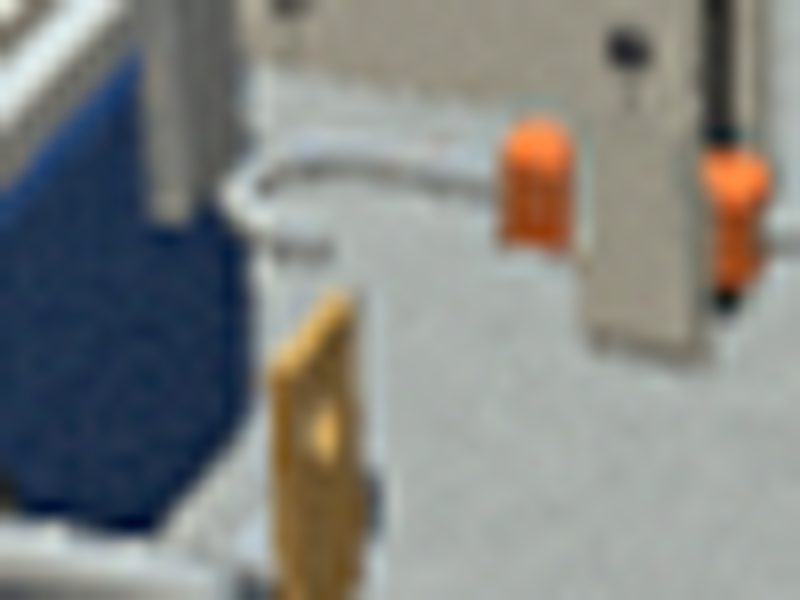

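Request:
carry_out --targets '[[[2.5,-3,4],[0,0,0],1],[[0,0,2],[0,0,0],1],[[0,0,0],[0,0,0],1]]'

```text
time_s: 7.0
ee_pos: [0.5539, 0.0254, 0.1092]
eef_rot: [0.997, -0.077, -0.0, -0.0]
ft_force: [0.9, 0.7, -0.1]
gripper_width: 0.0121
grip_force: 24.9
```

Request:
carry_out --targets '[[[0,0,1.5],[0,0,0],1],[[0,0,0],[0,0,0],1]]'

```text
time_s: 7.25
ee_pos: [0.5539, 0.0253, 0.1078]
eef_rot: [0.997, -0.077, -0.0, -0.0]
ft_force: [0.4, -0.3, -0.1]
gripper_width: 0.0118
grip_force: 24.9
```

```bash
python3 look.py
```

```text
t 7.25 p [0.5539 0.0253 0.1078] yaw -8.8 tilt z [-0.  0. -1.] F [ 0.4 -0.3 -0.1] w 0.0118 g 24.9 q7 -1.81
tip [0.6079 0.0453 0.1042]
```

Descend by 1 mm steps, feeling for contact.

Request:
carry_out --targets '[[[0,0,1],[0,0,0],1],[[0,0,0],[0,0,0],1]]'

```text
time_s: 7.5
ee_pos: [0.5539, 0.0254, 0.1068]
eef_rot: [0.997, -0.077, -0.0, -0.0]
ft_force: [0.6, -0.3, -1.8]
gripper_width: 0.0119
grip_force: 24.9
```

Request:
carry_out --targets '[[[0,0,1],[0,0,0],1],[[0,0,0],[0,0,0],1]]'

```text
time_s: 7.75
ee_pos: [0.5539, 0.0254, 0.1058]
eef_rot: [0.997, -0.077, -0.0, -0.0]
ft_force: [0.7, 0.1, -0.0]
gripper_width: 0.012
grip_force: 24.9
```

Request:
carry_out --targets '[[[0,0,1],[0,0,0],1],[[0,0,0],[0,0,0],1]]'

```text
time_s: 8.0
ee_pos: [0.5539, 0.0254, 0.1048]
eef_rot: [0.997, -0.077, -0.0, -0.0]
ft_force: [0.8, 0.4, -1.7]
gripper_width: 0.0114
grip_force: 24.9
```

Request:
carry_out --targets '[[[0,0,0.7],[0,0,0],1],[[0,0,0],[0,0,0],1]]'

```text
time_s: 8.25
ee_pos: [0.5539, 0.0254, 0.1041]
eef_rot: [0.997, -0.077, -0.0, -0.0]
ft_force: [0.4, -0.3, -0.0]
gripper_width: 0.0118
grip_force: 24.9
```

Request:
carry_out --targets '[[[0,0,0.8],[0,0,0],1],[[0,0,0],[0,0,0],1]]'

```text
time_s: 8.5
ee_pos: [0.554, 0.0254, 0.1033]
eef_rot: [0.997, -0.077, 0.0, -0.0]
ft_force: [0.9, -0.3, -0.8]
gripper_width: 0.0115
grip_force: 24.9
```

Request:
carry_out --targets '[[[0,0,0.8],[0,0,0],1],[[0,0,0],[0,0,0],1]]'

```text
time_s: 8.75
ee_pos: [0.5541, 0.0253, 0.1028]
eef_rot: [0.997, -0.077, 0.0, -0.0]
ft_force: [0.2, -0.6, 1.1]
gripper_width: 0.0116
grip_force: 24.9
```

```bash
python3 look.py d2 260 215 50
```

```text
t 8.75 p [0.5541 0.0253 0.1028] yaw -8.8 tilt z [ 0.  0. -1.] F [ 0.2 -0.6  1.1] w 0.0116 g 24.9 q7 -1.81
tip [0.6081 0.0453 0.0992]
tip px [278.3794 233.2553] [279.4568 233.4531]
```

View pics/d2.png

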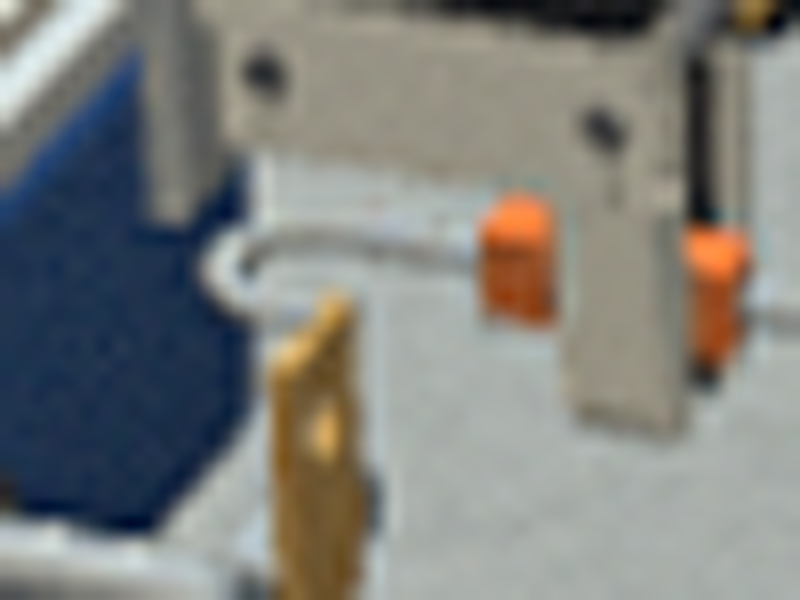

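The tip is right at the tag's top, at its back edge (crop 312,310), which makes the contact ambiguous. I'll back up, move 4 mm nearer and feel again.

Request:
carry_out --targets '[[[0,0,-2.5],[0,0,0],1],[[-4,0,0],[0,0,0],1],[[0,0,1.5],[0,0,0],1],[[0,0,0],[0,0,0],1]]'

```text
time_s: 9.3
ee_pos: [0.5497, 0.0261, 0.1034]
eef_rot: [0.997, -0.077, -0.0, -0.0]
ft_force: [-0.1, -0.1, -0.1]
gripper_width: 0.0118
grip_force: 24.9
```

Request:
carry_out --targets '[[[0,0,1],[0,0,0],1],[[0,0,0],[0,0,0],1]]'

```text
time_s: 9.55
ee_pos: [0.55, 0.026, 0.1028]
eef_rot: [0.997, -0.077, 0.0, -0.0]
ft_force: [-2.3, -1.0, 2.6]
gripper_width: 0.0117
grip_force: 24.9
```

Request:
carry_out --targets '[[[0,0,0.7],[0,0,0],1],[[0,0,0],[0,0,0],1]]'

```text
time_s: 9.8
ee_pos: [0.5499, 0.0262, 0.102]
eef_rot: [0.997, -0.077, -0.0, -0.0]
ft_force: [-2.2, 0.6, 4.5]
gripper_width: 0.0117
grip_force: 25.0
```

Contact is at TCP z ≈ 0.103, so the hole is at TCP z ≈ 0.084. I'll go behind the tag, descend, then feel for the tag's side edge with the shank.

Request:
carry_out --targets '[[[0,0,-6],[0,0,0],1],[[13,0,0],[0,0,0],1],[[0,0,0],[0,0,0],1],[[0,0,12],[0,0,0],1],[[0,0,12],[0,0,0],1]]'

```text
time_s: 10.42
ee_pos: [0.5623, 0.024, 0.0826]
eef_rot: [0.997, -0.077, -0.001, 0.0]
ft_force: [0.7, -0.2, -0.6]
gripper_width: 0.012
grip_force: 25.0
```

Request:
carry_out --targets '[[[0,-4,0],[0,0,0],1],[[0,-4,0],[0,0,0],1],[[0,0,0],[0,0,0],1]]'

```text
time_s: 10.8
ee_pos: [0.5645, 0.0328, 0.0842]
eef_rot: [0.997, -0.076, 0.0, -0.0]
ft_force: [-0.2, 0.5, -0.4]
gripper_width: 0.0119
grip_force: 25.0
```

Request:
carry_out --targets '[[[0,-1.5,0],[0,0,0],1],[[0,0,0],[0,0,0],1]]'

```text
time_s: 11.05
ee_pos: [0.5645, 0.0335, 0.0841]
eef_rot: [0.997, -0.077, 0.0, -0.0]
ft_force: [0.6, 0.2, -0.5]
gripper_width: 0.0121
grip_force: 25.0
```

```bash
python3 look.py
```

```text
t 11.05 p [0.5645 0.0335 0.0841] yaw -8.8 tilt z [ 0.  0. -1.] F [ 0.6  0.2 -0.5] w 0.0121 g 25.0 q7 -1.83
tip [0.6185 0.0534 0.0805]
```

Request:
carry_out --targets '[[[0,-1,0],[0,0,0],1],[[0,0,0],[0,0,0],1]]'

```text
time_s: 11.3
ee_pos: [0.5645, 0.0344, 0.0839]
eef_rot: [0.997, -0.077, 0.0, -0.0]
ft_force: [-0.1, 0.8, -1.1]
gripper_width: 0.0116
grip_force: 25.0
```

Request:
carry_out --targets '[[[0,-1,0],[0,0,0],1],[[0,0,0],[0,0,0],1]]'

```text
time_s: 11.55
ee_pos: [0.5647, 0.0355, 0.0838]
eef_rot: [0.997, -0.077, 0.0, -0.0]
ft_force: [0.4, 1.2, -0.8]
gripper_width: 0.0119
grip_force: 25.0
```

Request:
carry_out --targets '[[[0,-1,0],[0,0,0],1],[[0,0,0],[0,0,0],1]]'

```text
time_s: 11.8
ee_pos: [0.5648, 0.0365, 0.0838]
eef_rot: [0.997, -0.077, -0.0, -0.0]
ft_force: [0.1, 0.1, -1.2]
gripper_width: 0.0116
grip_force: 25.0
```

Request:
carry_out --targets '[[[0,-1,0],[0,0,0],1],[[0,0,0],[0,0,0],1]]'

```text
time_s: 12.05
ee_pos: [0.5649, 0.0368, 0.0838]
eef_rot: [0.997, -0.077, -0.0, 0.0]
ft_force: [-0.2, -0.4, -0.7]
gripper_width: 0.012
grip_force: 25.0
```

Request:
carry_out --targets '[[[0,-0.8,0],[0,0,0],1],[[0,0,0],[0,0,0],1],[[0,0,0],[0,0,0],1]]'

```text
time_s: 12.42
ee_pos: [0.5649, 0.0373, 0.0838]
eef_rot: [0.997, -0.077, -0.0, 0.0]
ft_force: [-1.1, -3.5, -0.3]
gripper_width: 0.0115
grip_force: 25.0
```

```bash
python3 look.py; sleep 0; python3 look.py
```

```text
t 12.43 p [0.5649 0.0373 0.0838] yaw -8.9 tilt z [-0.    -0.001 -1.   ] F [-1.1 -3.5 -0.3] w 0.0115 g 25.0 q7 -1.83
tip [0.6189 0.0572 0.0802]
t 12.43 p [0.5649 0.0373 0.0838] yaw -8.9 tilt z [-0.    -0.001 -1.   ] F [-1.1 -3.5 -0.3] w 0.0115 g 25.0 q7 -1.83
tip [0.6189 0.0572 0.0802]
```

The side edge is found (3.5 N) and agrees with vision. Aligning the tip with the hole and drawing slowly.

Request:
carry_out --targets '[[[0,6.5,0],[0,0,0],1],[[0,6.3,0],[0,0,0],1],[[0,0,0],[0,0,0],1],[[0,0,0],[0,0,0],1]]'

```text
time_s: 12.92
ee_pos: [0.5632, 0.0259, 0.0839]
eef_rot: [0.997, -0.077, 0.0, -0.0]
ft_force: [-0.1, -0.0, -0.6]
gripper_width: 0.0119
grip_force: 25.0
```

```bash
python3 look.py d3 260 215 50
```

```text
t 12.93 p [0.5632 0.0259 0.0839] yaw -8.8 tilt z [ 0.     0.001 -1.   ] F [-0.1 -0.  -0.6] w 0.0119 g 25.0 q7 -1.81
tip [0.6172 0.0458 0.0803]
tip px [275.2204 239.3754] [276.2864 239.5753]
```

View pics/d3.png

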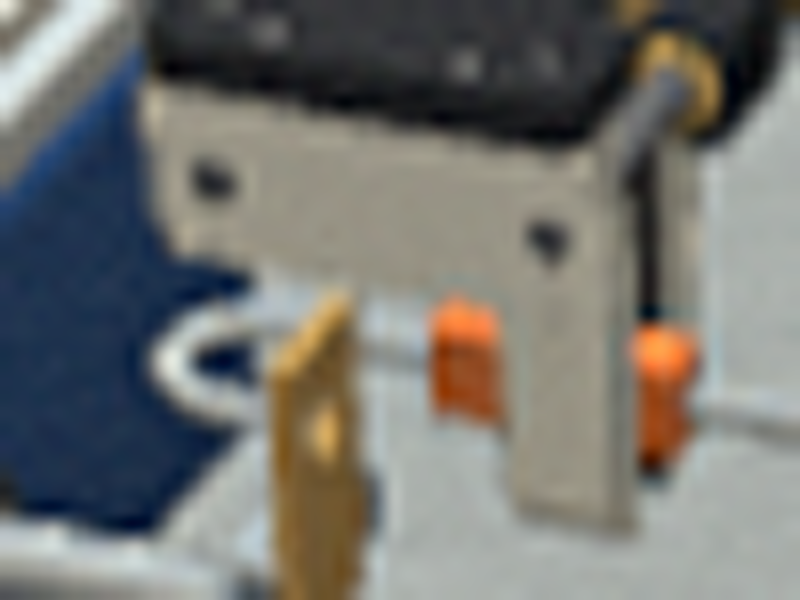

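The tip line runs on into the hole (crop 325,435). I'll trim 1 mm in y and draw.

Request:
carry_out --targets '[[[0,1,0],[0,0,0],1],[[-3,0,0],[0,0,0],1],[[-3,0,0],[0,0,0],1],[[0,0,0],[0,0,0],1]]'

```text
time_s: 13.48
ee_pos: [0.5566, 0.0255, 0.0839]
eef_rot: [0.997, -0.077, -0.0, -0.0]
ft_force: [-0.2, 0.1, -0.8]
gripper_width: 0.0116
grip_force: 25.0
```

Request:
carry_out --targets '[[[-2,0,0],[0,0,0],1],[[0,0,0],[0,0,0],1]]'

```text
time_s: 13.72
ee_pos: [0.5549, 0.0258, 0.0838]
eef_rot: [0.997, -0.077, -0.0, -0.0]
ft_force: [-0.2, 0.2, -1.2]
gripper_width: 0.0119
grip_force: 25.0
```

Request:
carry_out --targets '[[[-2,0,0],[0,0,0],1],[[0,0,0],[0,0,0],1]]'

```text
time_s: 13.98
ee_pos: [0.5529, 0.026, 0.0838]
eef_rot: [0.997, -0.077, -0.0, -0.0]
ft_force: [-0.3, -0.9, -1.3]
gripper_width: 0.0119
grip_force: 25.0
```

Request:
carry_out --targets '[[[-2,0,0],[0,0,0],1],[[0,0,0],[0,0,0],1]]'

```text
time_s: 14.22
ee_pos: [0.5509, 0.0264, 0.0838]
eef_rot: [0.997, -0.077, -0.0, -0.0]
ft_force: [-0.4, -0.8, -1.0]
gripper_width: 0.0119
grip_force: 25.0
```

Request:
carry_out --targets '[[[-2,0,0],[0,0,0],1],[[0,0,0],[0,0,0],1]]'

```text
time_s: 14.48
ee_pos: [0.5489, 0.0267, 0.0838]
eef_rot: [0.997, -0.077, -0.0, -0.0]
ft_force: [0.6, 0.1, -1.1]
gripper_width: 0.0119
grip_force: 25.0
```

Request:
carry_out --targets '[[[-2,0,0],[0,0,0],1],[[0,0,0],[0,0,0],1]]'

```text
time_s: 14.72
ee_pos: [0.547, 0.027, 0.0838]
eef_rot: [0.997, -0.077, -0.0, -0.0]
ft_force: [0.1, 0.9, -1.4]
gripper_width: 0.0118
grip_force: 25.0
```

The tip passed the plate plane with no pull force, so it is through the hole. Next I'll compute the swing: yaw the hook −20° about the hole, draw ~32 mm, swing back behind the pin, and relax.

```bash
cat > wp.py <<'E'
from h import *
from go import go
import sys
np.set_printoptions(precision=1,suppress=True)
U=-8.8;PIN=np.array([.4746,.0401]);H0=np.array([.6034,.0468])
R2=lambda a:np.array([[np.cos(np.radians(a)),-np.sin(np.radians(a))],[np.sin(np.radians(a)),np.cos(np.radians(a))]])
ux=R2(U)@[1,0]
def tcp(D,psi,seat): return H0-D/1e3*ux-R2(U+psi)@(np.array(seat)+[6.3,0])/1e3
def pin_in_hook(p,yaw): return R2(yaw).T@(PIN-p)*1e3-[6.3,0]
if __name__=="__main__":
    prev=None
    for D,psi,seat in [(-2,-20,(53,25)),(15,-20,(53,25)),(32,-20,(53,25)),(34,-15,(54,25)),(34,-10,(55,24)),(34,-7,(55,24)),(25,-6,(55,24)),(14,-5,(55,24))]:
        p=tcp(D,psi,seat);print(D,psi,"TCP",p.round(4),"yaw",U+psi,"pin in hook",pin_in_hook(p,U+psi)," bow' ctr dist",np.linalg.norm(pin_in_hook(p,U+psi)-[-48,-14]),"tip' dist",np.linalg.norm(pin_in_hook(p,U+psi)-[-44,-28]))
    p=tcp(-2,-20,(53,25));go([*p,.084],U-20)
E
python3 wp.py
```

```text
-2 -20 TCP [0.5 0.1] yaw -28.8 pin in hook [-58.5 -43.6]  bow' ctr dist 31.418705286599348 tip' dist 21.315483070322667
15 -20 TCP [0.5 0.1] yaw -28.8 pin in hook [-42.5 -37.8]  bow' ctr dist 24.408167837623303 tip' dist 9.898324384498117
32 -20 TCP [0.5 0.1] yaw -28.8 pin in hook [-26.6 -32. ]  bow' ctr dist 27.97109709133684 tip' dist 17.877467178554365
34 -15 TCP [0.5 0.1] yaw -23.8 pin in hook [-28.3 -24.3]  bow' ctr dist 22.23201719089258 tip' dist 16.12695625272175
34 -10 TCP [0.5 0. ] yaw -18.8 pin in hook [-31.3 -17.9]  bow' ctr dist 17.17377847692339 tip' dist 16.208873353070295
34 -7 TCP [0.5 0. ] yaw -15.8 pin in hook [-33.4 -13.4]  bow' ctr dist 14.650592278810146 tip' dist 18.08586565727977
25 -6 TCP [0.5 0. ] yaw -14.8 pin in hook [-43.  -12.8]  bow' ctr dist 5.196349215922828 tip' dist 15.270064448402609
14 -5 TCP [0.5 0. ] yaw -13.8 pin in hook [-54.5 -12. ]  bow' ctr dist 6.833512925758322 tip' dist 19.150134731837994
t 14.72 p [0.5 0.  0.1] yaw -8.8 tilt z [-0.  0. -1.] F [ 0.1  0.9 -1.4] w 0.0118 g 25.0 q7 -1.82
shift mm [ -9.5 -25.   -0.2] turn z 20.0
```

```bash
cat > rows.py <<'E'
from wp import *
from plant import get_state
def rows(seq,z=None):
    st=get_state();p=np.array(st["ee_pos"])[:2];M=Ro.from_quat(st["eef_rot"]).as_matrix();y=np.degrees(np.arctan2(M[1,0],M[0,0]))
    for D,psi,seat in seq:
        q=tcp(D,psi,seat);d=R2(y).T@(q-p)*1e3;print((D,psi),"shift",np.array([d[0],-d[1]]),"turn",round(y-(U+psi),1),"pin",pin_in_hook(q,U+psi));p,y=q,U+psi
E
python3 - <<'E'
from rows import *
rows([(-2,-7.3,(52,27)),(-2,-14.6,(52,26)),(-2,-22,(52,25)),(4,-22,(52,25)),(10,-22,(52,25))])
E
```

```text
(-2, -7.3) shift [-6.5 -8.8] turn 7.3 pin [-71.9 -15.4]
(-2, -14.6) shift [-2.8 -8.6] turn 7.3 pin [-65.5 -31.8]
(-2, -22) shift [-2.7 -8.7] turn 7.4 pin [-57.1 -47.5]
(4, -22) shift [-5.6  2.2] turn 0.0 pin [-51.5 -45.2]
(10, -22) shift [-5.6  2.2] turn 0.0 pin [-45.9 -43. ]
```

Request:
carry_out --targets '[[[-2.5,-8.8,0],[0,0,7.3],1],[[-3,-8.6,0],[0,0,7.3],1],[[0,0,0],[0,0,0],1],[[0,0,0],[0,0,0],1]]' --grip_force 60

```text
time_s: 15.22
ee_pos: [0.5455, 0.0448, 0.0838]
eef_rot: [0.979, -0.202, -0.0, 0.0]
ft_force: [0.0, -1.1, -1.7]
gripper_width: 0.0121
grip_force: 60.0
```

Request:
carry_out --targets '[[[-4,-8.7,0],[0,0,7.4],1],[[0,0,0],[0,0,0],1],[[0,0,0],[0,0,0],1]]'

```text
time_s: 15.6
ee_pos: [0.5451, 0.0536, 0.0838]
eef_rot: [0.964, -0.265, -0.0, 0.0]
ft_force: [-0.6, -3.2, -0.3]
gripper_width: 0.0112
grip_force: 60.0
```

Run:
```python
from rows import *
go()
rows([(-2,-22,(52,25)),(4,-22,(52,25)),(10,-22,(52,25))])
```

```text
t 15.6 p [0.5 0.1 0.1] yaw -30.8 tilt z [-0. -0. -1.] F [-0.6 -3.2 -0.3] w 0.0112 g 60.0 q7 -2.13
(-2, -22) shift [-2.9  0.2] turn 0.0 pin [-57.1 -47.5]
(4, -22) shift [-5.6  2.2] turn 0.0 pin [-51.5 -45.2]
(10, -22) shift [-5.6  2.2] turn 0.0 pin [-45.9 -43. ]
```

Request:
carry_out --targets '[[[-3,1.5,0],[0,0,0],1],[[0,0,0],[0,0,0],1]]'

```text
time_s: 15.85
ee_pos: [0.5421, 0.055, 0.084]
eef_rot: [0.964, -0.265, 0.0, -0.0]
ft_force: [0.9, -1.2, -1.4]
gripper_width: 0.0113
grip_force: 60.0
```

Request:
carry_out --targets '[[[-2.8,1.1,0],[0,0,0],1],[[0,0,0],[0,0,0],1]]'

```text
time_s: 16.1
ee_pos: [0.5404, 0.0552, 0.0842]
eef_rot: [0.964, -0.266, 0.002, -0.0]
ft_force: [3.9, -2.2, -2.6]
gripper_width: 0.0115
grip_force: 60.0
```

Request:
carry_out --targets '[[[-2.8,1.1,0],[0,0,0],1],[[0,0,0],[0,0,0],1]]'

```text
time_s: 16.35
ee_pos: [0.5374, 0.0558, 0.0842]
eef_rot: [0.964, -0.266, 0.002, -0.0]
ft_force: [5.0, -2.4, -3.0]
gripper_width: 0.0113
grip_force: 60.0
```

Engaged with a gentle ~5 N pull. I'll keep drawing slowly.

Request:
carry_out --targets '[[[-2.8,1.1,0],[0,0,0],1],[[-2.8,1.1,0],[0,0,0],1],[[-2.8,1.1,0],[0,0,0],1],[[0,0,0],[0,0,0],1]]'

```text
time_s: 16.85
ee_pos: [0.5296, 0.0571, 0.0843]
eef_rot: [0.964, -0.266, 0.003, -0.001]
ft_force: [7.4, -2.3, -5.3]
gripper_width: 0.0117
grip_force: 60.0
```

Run:
```python
from rows import *
np.set_printoptions(precision=4,suppress=True)
go(); st=get_state(); print("pin now",pin_in_hook(np.array(st["ee_pos"])[:2],-30.8), tcp(0,-22,(52,25)))
rows([(20,-22,(52,25)),(34,-22,(52,25))])
from look import *
from plant import eyes
s=eyes.snapshot("side");cv2.imwrite("pics/e1.png",cv2.resize(s["pixels"][200:290,250:370,::-1],(800,600),interpolation=cv2.INTER_CUBIC))
```

```text
t 16.85 p [0.5296 0.0571 0.0843] yaw -30.9 tilt z [ 0.006 -0.    -1.   ] F [ 7.4 -2.3 -5.3] w 0.0117 g 60.0 q7 -2.14
pin now [-44.863  -42.7615] [0.5405 0.0552]
(20, -22) shift [-8.2002  3.5547] turn -0.1 pin [-36.6597 -39.214 ]
(34, -22) shift [-12.9806   5.2445] turn 0.0 pin [-23.6791 -33.9695]
```

View pics/e1.png

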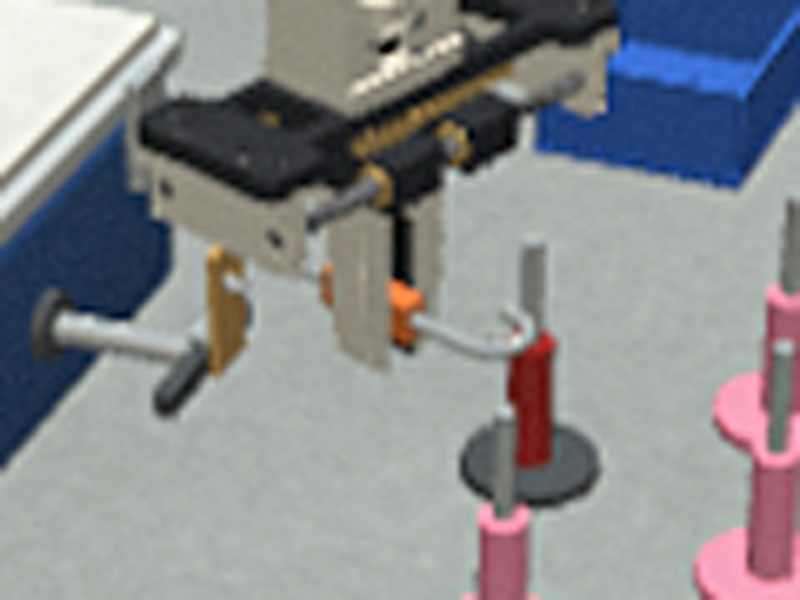

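The hook tip shows through the tag hole (crop 235,283). The far end (crop 515,335) is on the near side of the red post's pin (crop 533,285). The downward load is growing, so I'll lower slightly to relieve it.

Request:
carry_out --targets '[[[0,0,1.2],[0,0,0],1],[[0,0,0],[0,0,0],1]]'

```text
time_s: 17.15
ee_pos: [0.5307, 0.057, 0.0836]
eef_rot: [0.964, -0.266, 0.004, -0.001]
ft_force: [6.0, -1.6, -2.1]
gripper_width: 0.0117
grip_force: 60.0
```

Request:
carry_out --targets '[[[0,0,1.2],[0,0,0],1],[[0,0,0],[0,0,0],1]]'

```text
time_s: 17.4
ee_pos: [0.5314, 0.0569, 0.083]
eef_rot: [0.964, -0.266, 0.005, -0.001]
ft_force: [6.4, -2.2, 1.4]
gripper_width: 0.0117
grip_force: 60.0
```

Request:
carry_out --targets '[[[-3.3,1.3,-0.2],[0,0,0],1],[[-3.3,1.3,0],[0,0,0],1],[[-3.3,1.3,0],[0,0,0],1],[[-3.3,1.3,0],[0,0,0],1]]'

```text
time_s: 17.9
ee_pos: [0.5189, 0.0589, 0.0833]
eef_rot: [0.964, -0.266, 0.006, -0.002]
ft_force: [9.0, -4.3, -2.6]
gripper_width: 0.0112
grip_force: 60.0
```

Run:
```python
from rows import *
np.set_printoptions(precision=4,suppress=True)
go(); st=get_state(); print("pin now",pin_in_hook(np.array(st["ee_pos"])[:2],-30.8))
rows([(34,-22,(52,25)),(34,-15,(54,25)),(34,-10,(55,24))])
```

```text
t 17.9 p [0.5189 0.0589 0.0833] yaw -30.9 tilt z [ 0.013 -0.    -1.   ] F [ 9.  -4.3 -2.6] w 0.0112 g 60.0 q7 -2.14
pin now [-34.7045 -38.857 ]
(34, -22) shift [-11.017    4.9063] turn -0.1 pin [-23.6791 -33.9695]
(34, -15) shift [1.4962 7.1624] turn -7.0 pin [-28.3016 -24.307 ]
(34, -10) shift [1.325  4.2513] turn -5.0 pin [-31.2858 -17.9463]
```

Request:
carry_out --targets '[[[-3,1.6,0],[0,0,0],1],[[-3,1.6,0],[0,0,0],1],[[-3,1.6,0],[0,0,0],1],[[-3,1.4,0],[0,0,0],1]]'

```text
time_s: 18.4
ee_pos: [0.5074, 0.0604, 0.0835]
eef_rot: [0.964, -0.266, 0.008, -0.003]
ft_force: [12.0, -2.6, -4.5]
gripper_width: 0.0114
grip_force: 60.0
```

Run:
```python
from rows import *
np.set_printoptions(precision=4,suppress=True)
go(); st=get_state(); print("pin now",pin_in_hook(np.array(st["ee_pos"])[:2],-30.8))
rows([(34,-18,(53,25)),(35,-14,(54,25)),(35,-10,(55,24)),(35,-7,(55,24))])
from plant import eyes
s=eyes.snapshot("side");cv2.imwrite("pics/e2.png",cv2.resize(s["pixels"][200:290,250:370,::-1],(800,600),interpolation=cv2.INTER_CUBIC))
```

```text
t 18.4 p [0.5074 0.0604 0.0835] yaw -30.8 tilt z [ 0.017  0.    -1.   ] F [12.  -2.6 -4.5] w 0.0114 g 60.0 q7 -2.14
pin now [-24.0946 -34.2449]
(34, -18) shift [0.4764 4.3507] turn -4.0 pin [-26.6083 -28.5468]
(35, -14) shift [-0.0603  4.4544] turn -4.0 pin [-28.1793 -22.6212]
(35, -10) shift [0.8235 3.2176] turn -4.0 pin [-30.301  -17.7727]
(35, -7) shift [1.3401 3.1753] turn -3.0 pin [-32.3703 -13.2511]
```

View pics/e2.png

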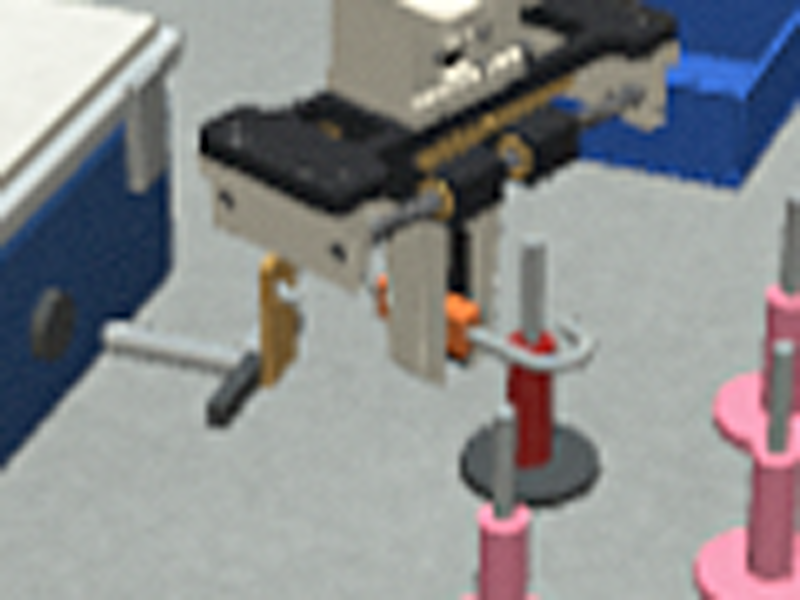

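The tag is drawn, and the hook's far bow (crop 585,345) has passed the pin (crop 533,290) with its tip at crop (565,325). I'll check the height of the far end against the pin shoulder.

Run:
```python
from rows import *
np.set_printoptions(precision=4,suppress=True)
s=load("side1");st=get_state();p=np.array(st["ee_pos"])[:2]
for nm,h,uv in [("tip'",(-44,-28),(250+563/6.667,200+325/6.667)),("bow'",(-62,-14),(250+586/6.667,200+348/6.667))]:
    X=p+R2(-30.8)@(np.array(h)+[6.3,0])/1e3
    for z in (.06,.065,.07,.075,.08): print(nm,uv,z,proj(s,np.array([*X,z])))
print("pin px",proj(s,np.array([*PIN,.061])),proj(s,np.array([*PIN,.106])))
```

```text
tip' (334.44577771111443, 248.7475626218689) 0.06 [334.5267 254.1691]
tip' (334.44577771111443, 248.7475626218689) 0.065 [334.5679 252.5003]
tip' (334.44577771111443, 248.7475626218689) 0.07 [334.6092 250.8244]
tip' (334.44577771111443, 248.7475626218689) 0.075 [334.6507 249.1414]
tip' (334.44577771111443, 248.7475626218689) 0.08 [334.6923 247.4512]
bow' (337.895605219739, 252.1973901304935) 0.06 [336.4998 258.9933]
bow' (337.895605219739, 252.1973901304935) 0.065 [336.5458 257.3077]
bow' (337.895605219739, 252.1973901304935) 0.07 [336.5921 255.6149]
bow' (337.895605219739, 252.1973901304935) 0.075 [336.6385 253.9148]
bow' (337.895605219739, 252.1973901304935) 0.08 [336.6851 252.2073]
pin px [329.9322 250.0687] [330.2165 234.9037]
```

The far end is at about 0.076 m, above the shoulder and below the pin top. Swing it behind the pin.

Request:
carry_out --targets '[[[0,4.3,0],[0,0,-4],1],[[-0.5,4.4,0],[0,0,-4],1],[[0,0,0],[0,0,0],1]]'

```text
time_s: 18.82
ee_pos: [0.5032, 0.0523, 0.0835]
eef_rot: [0.98, -0.199, 0.009, -0.002]
ft_force: [13.3, -3.0, -3.8]
gripper_width: 0.0114
grip_force: 60.0
```

Run:
```python
from rows import *
np.set_printoptions(precision=4,suppress=True)
go()
rows([(34,-14,(54,25)),(34,-10,(55,24)),(34,-7,(55,24))])
```

```text
t 18.82 p [0.5032 0.0523 0.0835] yaw -22.9 tilt z [ 0.018  0.    -1.   ] F [13.3 -3.  -3.8] w 0.0114 g 60.0 q7 -2.04
(34, -14) shift [ 1.2066 -0.5187] turn -0.1 pin [-29.1496 -22.8631]
(34, -10) shift [0.8235 3.2176] turn -4.0 pin [-31.2858 -17.9463]
(34, -7) shift [1.3401 3.1753] turn -3.0 pin [-33.3628 -13.373 ]
```

Request:
carry_out --targets '[[[1,3,0],[0,0,-4],1],[[1,2.2,0],[0,0,-2],1],[[0,0,0],[0,0,0],1]]'

```text
time_s: 19.2
ee_pos: [0.5034, 0.0463, 0.0836]
eef_rot: [0.989, -0.148, 0.009, -0.001]
ft_force: [12.4, -4.4, -4.1]
gripper_width: 0.0115
grip_force: 60.1
```

Run:
```python
from rows import *
np.set_printoptions(precision=4,suppress=True)
go(); st=get_state(); print(pin_in_hook(np.array(st["ee_pos"])[:2],-16.9))
rows([(34,-8,(55,24)),(28,-7,(55,24)),(22,-6,(55,24)),(17,-5,(55,24)),(13,-5,(55,24)),(11,-5,(55,24))])
```

```text
t 19.2 p [0.5034 0.0463 0.0836] yaw -17.0 tilt z [ 0.018 -0.    -1.   ] F [12.4 -4.4 -4.1] w 0.0115 g 60.1 q7 -1.96
[-32.0572 -14.3017]
(34, -8) shift [ 0.6125 -0.6551] turn -0.2 pin [-32.6971 -14.9095]
(28, -7) shift [6.3698 0.2311] turn -1.0 pin [-39.3181 -14.1042]
(22, -6) shift [6.3835 0.335 ] turn -1.0 pin [-45.9359 -13.0795]
(17, -5) shift [5.4008 0.5435] turn -1.0 pin [-51.5486 -11.7481]
(13, -5) shift [ 3.9848 -0.3486] turn 0.0 pin [-55.5334 -12.0967]
(11, -5) shift [ 1.9924 -0.1743] turn 0.0 pin [-57.5258 -12.271 ]
```

Pin is now inside the hook's mouth. Relaxing gently.

Request:
carry_out --targets '[[[3,0,0],[0,0,0],1],[[3,0,0],[0,0,0],1],[[3,0,0],[0,0,-1],1],[[3,0,0],[0,0,-1],1],[[0,0,0],[0,0,0],1]]'

```text
time_s: 19.82
ee_pos: [0.5135, 0.0429, 0.0835]
eef_rot: [0.991, -0.131, 0.007, -0.001]
ft_force: [10.1, -3.3, -1.8]
gripper_width: 0.0112
grip_force: 60.1
```

Request:
carry_out --targets '[[[2,0,0],[0,0,-1],1],[[2,0,0],[0,0,0],1],[[0,0,0],[0,0,0],1]]'

```text
time_s: 20.2
ee_pos: [0.5168, 0.0417, 0.0834]
eef_rot: [0.992, -0.122, 0.007, -0.001]
ft_force: [8.7, -4.1, -1.0]
gripper_width: 0.0114
grip_force: 60.1
```

Run:
```python
from rows import *
np.set_printoptions(precision=4,suppress=True)
go(); st=get_state(); print(pin_in_hook(np.array(st["ee_pos"])[:2],-14))
rows([(17,-5,(55,24)),(13,-5,(55,24))])
```

```text
t 20.2 p [0.5168 0.0417 0.0834] yaw -14.0 tilt z [ 0.014 -0.001 -1.   ] F [ 8.7 -4.1 -1. ] w 0.0114 g 60.1 q7 -1.92
[-46.8337 -11.7591]
(17, -5) shift [ 4.6736 -0.1491] turn -0.2 pin [-51.5486 -11.7481]
(13, -5) shift [ 3.9848 -0.3486] turn 0.0 pin [-55.5334 -12.0967]
```

Request:
carry_out --targets '[[[2,0.7,0],[0,0,0],1],[[2,0,0],[0,0,0],1],[[0,0,0],[0,0,0],1]]'

```text
time_s: 20.58
ee_pos: [0.5201, 0.0408, 0.0834]
eef_rot: [0.993, -0.121, 0.006, -0.001]
ft_force: [8.2, -3.6, -0.5]
gripper_width: 0.0115
grip_force: 60.1
```

Request:
carry_out --targets '[[[1.5,0,0],[0,0,0],1],[[1,0,0],[0,0,0],1],[[0,0,0],[0,0,0],1]]'

```text
time_s: 20.95
ee_pos: [0.5221, 0.0404, 0.0834]
eef_rot: [0.993, -0.121, 0.006, -0.001]
ft_force: [7.6, -2.4, -0.1]
gripper_width: 0.0115
grip_force: 60.1
```

Request:
carry_out --targets '[[[1.5,0,0],[0,0,0],1],[[0,0,0],[0,0,0],1]]'

```text
time_s: 21.2
ee_pos: [0.5234, 0.0401, 0.0834]
eef_rot: [0.993, -0.121, 0.006, -0.001]
ft_force: [7.3, -2.2, 0.5]
gripper_width: 0.0114
grip_force: 60.1
```

Run:
```python
from rows import *
np.set_printoptions(precision=4,suppress=True)
go(); st=get_state(); print(pin_in_hook(np.array(st["ee_pos"])[:2],-14))
rows([(17,-5,(55,24)),(13,-5,(55,24))])
```

```text
t 21.2 p [0.5234 0.0401 0.0834] yaw -13.9 tilt z [ 0.012  0.    -1.   ] F [ 7.3 -2.2  0.5] w 0.0114 g 60.1 q7 -1.91
[-53.6545 -11.8089]
(17, -5) shift [-2.1471 -0.0995] turn -0.1 pin [-51.5486 -11.7481]
(13, -5) shift [ 3.9848 -0.3486] turn 0.0 pin [-55.5334 -12.0967]
```

Force is still 7 N, so it isn't seated yet; keep relaxing until the pin takes the load.

Request:
carry_out --targets '[[[1.5,0,0],[0,0,0],1],[[0,0,0],[0,0,0],1]]'

```text
time_s: 21.45
ee_pos: [0.5247, 0.0398, 0.0834]
eef_rot: [0.993, -0.121, 0.006, -0.001]
ft_force: [7.3, -3.3, 0.6]
gripper_width: 0.0117
grip_force: 60.0
```

Request:
carry_out --targets '[[[1,0,0],[0,0,0],1],[[0,0,0],[0,0,0],1]]'

```text
time_s: 21.7
ee_pos: [0.5253, 0.0397, 0.0834]
eef_rot: [0.993, -0.121, 0.005, -0.001]
ft_force: [6.6, -2.7, 0.4]
gripper_width: 0.0117
grip_force: 60.0
```

Request:
carry_out --targets '[[[1,0,0],[0,0,0],1],[[0,0,0],[0,0,0],1]]'

```text
time_s: 21.95
ee_pos: [0.5255, 0.0397, 0.0833]
eef_rot: [0.993, -0.121, 0.005, -0.001]
ft_force: [6.1, -3.5, 1.1]
gripper_width: 0.0114
grip_force: 60.0
```

Request:
carry_out --targets '[[[1,0,0],[0,0,0],1],[[0,0,0],[0,0,0],1]]'

```text
time_s: 22.2
ee_pos: [0.5256, 0.0397, 0.0831]
eef_rot: [0.993, -0.121, 0.004, -0.001]
ft_force: [5.5, -1.6, 3.5]
gripper_width: 0.0118
grip_force: 60.0
```

Request:
carry_out --targets '[[[1.5,0,0],[0,0,0],1],[[0,0,0],[0,0,0],1]]'

```text
time_s: 22.45
ee_pos: [0.5256, 0.0398, 0.0827]
eef_rot: [0.993, -0.12, 0.002, -0.001]
ft_force: [5.1, -1.3, 3.8]
gripper_width: 0.0114
grip_force: 60.0
```

Request:
carry_out --targets '[[[1.5,0,0],[0,0,0],1],[[0,0,0],[0,0,0],1]]'

```text
time_s: 22.7
ee_pos: [0.5258, 0.0398, 0.0822]
eef_rot: [0.993, -0.12, 0.0, -0.001]
ft_force: [3.7, -0.2, 6.3]
gripper_width: 0.0116
grip_force: 60.0
```

The hook is seated on the pin (x stopped). I'll relieve the vertical load, soften the grip so the hook settles, then look.

Request:
carry_out --targets '[[[0.5,0,-1],[0,0,0],1],[[0,0,-0.5],[0,0,0],1],[[0,0,0],[0,0,0],1]]' --grip_force 60

```text
time_s: 23.08
ee_pos: [0.5256, 0.0397, 0.0826]
eef_rot: [0.993, -0.12, -0.0, -0.001]
ft_force: [5.1, 2.1, -1.2]
gripper_width: 0.0113
grip_force: 60.0
```

Request:
carry_out --targets '[[[0,0,0],[0,0,0],1],[[0,0,0],[0,0,0],1],[[0,0,0],[0,0,0],1]]' --grip_force 5

```text
time_s: 23.45
ee_pos: [0.5254, 0.0395, 0.0827]
eef_rot: [0.993, -0.12, -0.001, -0.0]
ft_force: [4.9, 1.6, -1.7]
gripper_width: 0.012
grip_force: 5.0
```

Run:
```python
from rows import *
np.set_printoptions(precision=4,suppress=True)
go(); st=get_state(); print(pin_in_hook(np.array(st["ee_pos"])[:2],-14))
from plant import eyes
s=eyes.snapshot("side");pickle.dump(s,open("side5.pkl","wb"))
b=blobs(s,(12,90,80),(28,255,255),(262,225,300,275));print([(x[0],x[1]) for x in b[:2]])
```

```text
t 23.45 p [0.5254 0.0395 0.0827] yaw -13.8 tilt z [-0.001  0.001 -1.   ] F [ 4.9  1.6 -1.7] w 0.012 g 5.0 q7 -1.9
[-55.693  -11.7351]
[(array([283.7561, 245.3293]), 82)]
```

Request:
carry_out --targets '[[[1.5,0,0],[0,0,0],1],[[1.5,0,0],[0,0,0],1],[[0,0,0],[0,0,0],1]]'

```text
time_s: 23.88
ee_pos: [0.5257, 0.0394, 0.0826]
eef_rot: [0.993, -0.12, -0.003, -0.0]
ft_force: [-1.4, 5.6, 2.1]
gripper_width: 0.0119
grip_force: 5.0
```

Request:
carry_out --targets '[[[0,0,0],[0,0,0],0.8],[[0,0,0],[0,0,0],0.7],[[0,0,0],[0,0,0],0.6]]' --grip_force 3

```text
time_s: 24.25
ee_pos: [0.5277, 0.0364, 0.0827]
eef_rot: [0.993, -0.121, -0.001, 0.001]
ft_force: [0.2, -0.2, 0.0]
gripper_width: 0.0183
grip_force: 0.0
```

Run:
```python
from rows import *
np.set_printoptions(precision=4,suppress=True)
go()
from plant import eyes
s=eyes.snapshot("side");pickle.dump(s,open("side6.pkl","wb"))
b=blobs(s,(12,90,80),(28,255,255),(262,225,300,275));print([(x[0],x[1]) for x in b[:2]])
cv2.imwrite("pics/f1.png",cv2.resize(s["pixels"][212:272,260:340,::-1],(800,600),interpolation=cv2.INTER_CUBIC))
```

```text
t 24.25 p [0.5277 0.0364 0.0827] yaw -13.9 tilt z [-0.002 -0.002 -1.   ] F [ 0.2 -0.2  0. ] w 0.0183 g 0.0 q7 -1.9
[(array([283.8072, 245.0241]), 83)]
```

View pics/f1.png

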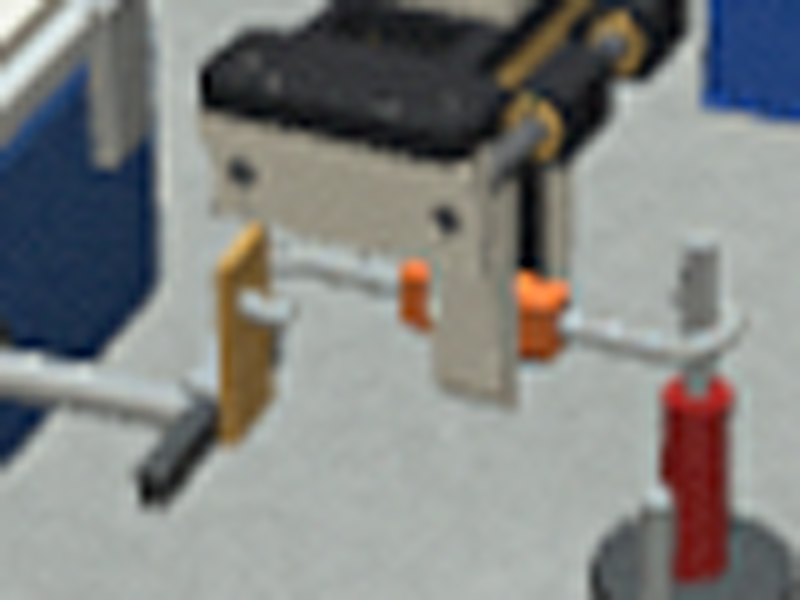

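The strung hook holds: the tip is through the tag hole (crop 265,305), the bow is round the pin (crop 700,345), and the grip is off. Open wider and retreat straight up.

Request:
carry_out --targets '[[[0,0,0],[0,0,0],0.3],[[0,0,0],[0,0,0],0.1],[[0,0,0],[0,0,0],0.1]]'

```text
time_s: 24.68
ee_pos: [0.5287, 0.0376, 0.0831]
eef_rot: [0.993, -0.121, 0.0, 0.0]
ft_force: [0.3, 0.4, -0.1]
gripper_width: 0.0402
grip_force: 0.0
```

Request:
carry_out --targets '[[[0,0,-8],[0,0,0],0.1],[[0,0,-20],[0,0,0],0.1],[[0,0,-45],[0,0,0],0.1],[[0,0,-55],[0,0,0],0.1],[[0,0,0],[0,0,0],0.1]]'

```text
time_s: 25.3
ee_pos: [0.5317, 0.0381, 0.2161]
eef_rot: [0.993, -0.121, 0.005, -0.001]
ft_force: [0.9, -0.0, 0.2]
gripper_width: 0.0416
grip_force: 0.0
```

Request:
carry_out --targets '[[[0,0,0],[0,0,0],0.1],[[0,0,0],[0,0,0],0.1],[[0,0,0],[0,0,0],0.1],[[0,0,0],[0,0,0],0.1]]'

```text
time_s: 25.8
ee_pos: [0.5284, 0.0379, 0.2104]
eef_rot: [0.993, -0.121, -0.001, 0.0]
ft_force: [-0.7, -0.2, 0.2]
gripper_width: 0.0421
grip_force: 0.0
```

Run:
```python
from rows import *
np.set_printoptions(precision=4,suppress=True)
go()
from plant import eyes
s=eyes.snapshot("side")
b=blobs(s,(12,90,80),(28,255,255),(262,225,300,275));print("tag",[(x[0],x[1]) for x in b[:2]])
print("sleeve",[(x[0],x[1]) for x in blobs(s,(4,180,130),(16,255,255),(290,225,330,260),3)])
t0=load("side0")
for nm,(x0,y0,x1,y1) in dict(bin=(325,190,378,230),tape=(290,180,322,202),can=(228,290,266,368)).items(): print(nm,np.abs(s["pixels"][y0:y1,x0:x1].astype(int)-t0["pixels"][y0:y1,x0:x1]).mean())
```

```text
t 25.8 p [0.5284 0.0379 0.2104] yaw -13.8 tilt z [-0.001 -0.    -1.   ] F [-0.7 -0.2  0.2] w 0.0421 g 0.0 q7 -1.91
tag [(array([283.8333, 244.9048]), 84)]
sleeve [(array([307.4694, 242.1122]), 98)]
bin 3.278930817610063
tape 36.99431818181818
can 3.1354026090868197
```

The tag and hook have not moved since release. The bin and can match the first picture. The tape's patch differs, probably because the raised gripper now hides it; the arm never went near it. Handing in.

```bash
python3 -c "
from plant import r
print(r.sign_off())"
```

```text
the job is handed in; nothing more can be done
None
```

The latch is held drawn about 13 mm (judged from the tag's shift in the side picture) by the S-hook strung between the tag hole and the red post's pin; the gripper is clear and the job was handed in at about 26 s.

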